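# Gauge an unmarked contact tab in the step gauge

## Robot

A 6-joint arm with a two-finger parallel gripper is mounted at the origin on a cart in front of the work surface, level with it; the furniture and walls round the work are solid. World frame = base frame: x ahead of the robot, y to its left, z up, the work surface at z = 0. Lengths are in m, angles in rad, forces in N, time in s.
With the tool pointing down it reaches from about 0.25 to 0.775 m from the base axis. Payload 4 kg.
Tool frame: the origin (TCP) lies midway between the tips of the shut fingers; the grasp point (between the pads) lies grip_depth behind it (grip_depth is the distance from the TCP to the grasp point, in m); x points along the fingers, y is the direction in which the jaws open and shut, and the axes are right-handed (so a half turn about x gives the same grasp; the last joint's range is limited). The gripper opens to 85 mm and grips with 20 to 120 N. Pads are 22 mm wide; open, the fingers measure 114 mm over their backs; the gripper's body (76 mm by 85 mm) begins 54 mm behind the grasp point. The pads swing forward as they close: fully open they stand 13 mm farther back than shut.
Start: joints at [1.064, 0.087, 1.371, -0, 1.684, -0.103], TCP at [0.216, 0.506, 0.231] pointing down, gripper open.
Joint ranges: [-3.1, 3.1], [-0.76, 2.03], [0.27, 2.55], [-1.08, 4.22], [0.17, 2.65], [-2.57, 2.57]. Speed limits (rad/s): [2.79, 2.79, 3.14, 3.14, 3.14, 3.14].

## Interface

Orientations are given as a unit quaternion [w, x, y, z].
In Python, from station import state, camera, hand_in, grip_depth gives the robot as it stands.
- The arm moves only by the tool drive_tool, never from a script. Its arguments are lists of equal length, an entry for each row: "grip": the opening in per cent of the stroke, from 0 (shut) to 100 (fully open); "dp": the shift along the tool's x, y, z in cm, a list of three; "dr": the turn, a rotation vector about the tool's x, y, z in rad, a list of three. A call has 1 to 8 rows; each row is the pose to reach, as a shift and turn from the pose measured when the call began, along the tool's axes at that moment; what a row does not reach only later rows make up. A row lasts 1/8 s, in which the tool goes at most 62.5 mm and 10.7 degrees, less where a joint would pass 70% of its speed; a pose out of reach is approached as far as the arm can. A call with a gripper value outside its range is refused whole. The fingers move at their own pace and stop on an object; "grip_force" is the grip in N (left out, the last holds). Time passes only in rows, so rows that repeat a pose let the fingers close. It gives the time, the measured TCP pose, the force and the opening at its end, in the units of the state.
- state(): the state, without advancing time (a new reading comes with each control period).
- camera(name): name is "side" or "top"; returns a dict with "frame" (384x512x3 uint8, red, green, blue), "K" (3x3 intrinsics, pixels), "R" (3x3) and "t" (3): a world point X has camera coordinates R X + t. Camera axes: x right, y down, z forward; pixel columns grow to the right and rows downward; lengths in m; the calibration is good to about 2 mm. A picture is of the moment at which its call begins. There is no depth.
- hand_in(): hands the job in, once; it reports no verdict.
The state is a dict: "clock": time; "qpos": joint angles; "qd": joint speeds; "joint_efforts": joint torques, N m; "tool_pos": TCP position; "eef_rot": TCP orientation; "force": force on the tool from outside, world axes, zero at the start; "moment": the same for the moment, N m; "gripper_width": finger opening in m.
Only numpy, scipy, OpenCV 4.12 (cv2) and the standard library are available. Lean on these libraries where they do the work, as an engineer would, in place of code of your own. Each camera call takes 0.05 s, during which the arm holds its last target.

## Task

Take the tab at the red end of the wooden holder and find its size in the aluminium step gauge by feel: offer its blade gently to the narrowest slot first, then to each next wider slot in turn, until the first one that accepts it. Leave it standing there, pushed fully home and let go; never force it, never put it into a wider slot than it needs, and leave the two spare tabs, the timer and the screwdriver alone.

Things in the scene. Friction and masses are not known exactly. Their poses are not given: they have to be found in the camera images.
- tab_a_grip (a point): one of three look-alike tabs: copper blade 36 mm wide (y), 30 mm long downwards, under a black grip 22 mm thick (x), 40 mm wide (y), 32 mm tall with flat sides. Point: the grip's centre, 46 mm above the blade's square foot; z up. About 0.09 kg. Blade thickness is unmarked, 8 to 17 mm, different on each: one fits slot 2, one slot 3, one slot 4
- tab_b_grip (a point): one of three look-alike tabs: copper blade 36 mm wide (y), 30 mm long downwards, under a black grip 22 mm thick (x), 40 mm wide (y), 32 mm tall with flat sides. Point: the grip's centre, 46 mm above the blade's square foot; z up. About 0.09 kg. Blade thickness is unmarked, 8 to 17 mm, different on each: one fits slot 2, one slot 3, one slot 4
- tab_c_grip (a point): one of three look-alike tabs: copper blade 36 mm wide (y), 30 mm long downwards, under a black grip 22 mm thick (x), 40 mm wide (y), 32 mm tall with flat sides. Point: the grip's centre, 46 mm above the blade's square foot; z up. About 0.09 kg. Blade thickness is unmarked, 8 to 17 mm, different on each: one fits slot 2, one slot 3, one slot 4
- gauge: step gauge: aluminium block 68 (x) x 150 (y) mm with 4 slots across it, wider towards +y, on rubber pads over a fixed steel base 76 x 176 mm; origin under its centre. Top 40 mm high; it gives about 1 mm per 10 N pressed down. Slots: 22 mm deep, square-edged. A blade has 1.5 mm to spare in its own slot; narrower ones refuse it. A tab pressed on it with over 25 N is forced
- slot_1 (a point): slot 1 of the gauge, 6 mm wide, marked with 1 black dot. Point: centre of its mouth, level with the block's flat top. x: along the slot (40 mm), y: towards the wider slots, next centre 34 mm on. A tab standing on the top has its grip centre 46 mm above this point, a tab fully home 24 mm above
- slot_2 (a point): slot 2 of the gauge, 10 mm wide, marked with 2 black dots. Point: centre of its mouth, level with the block's flat top. x: along the slot (40 mm), y: towards the wider slots, next centre 34 mm on. A tab standing on the top has its grip centre 46 mm above this point, a tab fully home 24 mm above
- slot_3 (a point): slot 3 of the gauge, 14 mm wide, marked with 3 black dots. Point: centre of its mouth, level with the block's flat top. x: along the slot (40 mm), y: towards the wider slots, next centre 34 mm on. A tab standing on the top has its grip centre 46 mm above this point, a tab fully home 24 mm above
- slot_4 (a point): slot 4 of the gauge, 18 mm wide, marked with 4 black dots. Point: centre of its mouth, level with the block's flat top. x: along the slot (40 mm), y: towards the wider slots, next centre 34 mm on. A tab standing on the top has its grip centre 46 mm above this point, a tab fully home 24 mm above
- holder: fixed light wooden holder 50 (x) x 160 (y) x 34 mm high, red-painted at its +y end; origin under the middle pocket. Three tabs stand in it in a row, 48 mm apart, thickness along x; which stands where varies
- pocket_1 (a point): pocket 1 of the holder, next to the red end: the tab standing here is the one to gauge. Point: centre of its mouth, level with the holder's top. 22 mm deep, 19 mm wide (x), 40 mm long (y); the grip centre of a tab in it is 24 mm above the point
- pocket_2 (a point): pocket 2 of the holder, holds a spare tab. Point: centre of its mouth, level with the holder's top. 22 mm deep, 19 mm wide (x), 40 mm long (y); the grip centre of a tab in it is 24 mm above the point
- pocket_3 (a point): pocket 3 of the holder, holds a spare tab. Point: centre of its mouth, level with the holder's top. 22 mm deep, 19 mm wide (x), 40 mm long (y); the grip centre of a tab in it is 24 mm above the point
- timer: small white timer 62 x 68 x 21 mm lying on the bench; bystander; origin at the centre of its underside
- screwdriver: screwdriver with yellow handle, 185 mm long, lying on the bench; bystander; origin at the centre of its underside
There are look-alikes about, which are no part of the job. What is shaped like the part that bears tab_a_grip but blue or green is not meant.

How it is judged:
On the way, in this order (a step that is already met when the one before it is completed fails the run):
1. the blade is offered to the narrowest slot (touches the block there with more than 1 N) (((horizontal distance between tab_c_grip and slot_1 below 0.006 m and z of tab_c_grip in the frame of slot_1 between 0.042 and 0.05 m and contact force between tab_c and gauge above 1 N) or (horizontal distance between tab_a_grip and slot_1 below 0.006 m and z of tab_a_grip in the frame of slot_1 between 0.042 and 0.05 m and contact force between tab_a and gauge above 1 N) or (horizontal distance between tab_b_grip and slot_1 below 0.006 m and z of tab_b_grip in the frame of slot_1 between 0.042 and 0.05 m and contact force between tab_b and gauge above 1 N))), for 0.02 s.
2. the blade is offered to slot 2: it enters by 8 mm if it fits, else it touches there with more than 1 N (((horizontal distance between tab_c_grip and slot_2 below 0.006 m and z of tab_c_grip in the frame of slot_2 below 0.038 m) or (horizontal distance between tab_a_grip and slot_2 below 0.006 m and z of tab_a_grip in the frame of slot_2 between 0.042 and 0.05 m and contact force between tab_a and gauge above 1 N) or (horizontal distance between tab_b_grip and slot_2 below 0.006 m and z of tab_b_grip in the frame of slot_2 between 0.042 and 0.05 m and contact force between tab_b and gauge above 1 N))), for 0.02 s.
3. a thin tab is home in slot 2 and let go; others are offered to slot 3: enters by 8 mm if it fits, else touches with more than 1 N (((horizontal distance between tab_c_grip and slot_2 below 0.006 m and z of tab_c_grip in the frame of slot_2 below 0.0265 m and angle between tab_c_grip's own z axis and vertical below 0.12 rad and contact force between tab_c and the fingers below 0.1 N) or (horizontal distance between tab_a_grip and slot_3 below 0.006 m and z of tab_a_grip in the frame of slot_3 below 0.038 m) or (horizontal distance between tab_b_grip and slot_3 below 0.006 m and z of tab_b_grip in the frame of slot_3 between 0.042 and 0.05 m and contact force between tab_b and gauge above 1 N))), for 0.02 s.
4. the tab is fully home in the first slot that accepts it, let go and at rest with the gripper clear ((((horizontal distance between tab_c_grip and slot_2 below 0.006 m and z of tab_c_grip in the frame of slot_2 below 0.0265 m and angle between tab_c_grip's own z axis and vertical below 0.12 rad and contact force between tab_c and the fingers below 0.1 N) and distance between the grasp point and tab_c_grip above 0.04 m) or ((horizontal distance between tab_a_grip and slot_3 below 0.006 m and z of tab_a_grip in the frame of slot_3 below 0.0265 m and angle between tab_a_grip's own z axis and vertical below 0.12 rad and contact force between tab_a and the fingers below 0.1 N) and distance between the grasp point and tab_a_grip above 0.04 m) or ((horizontal distance between tab_b_grip and slot_4 below 0.006 m and z of tab_b_grip in the frame of slot_4 below 0.0265 m and angle between tab_b_grip's own z axis and vertical below 0.12 rad and contact force between tab_b and the fingers below 0.1 N) and distance between the grasp point and tab_b_grip above 0.04 m))), for 0.2 s.
At the end, for the whole second after the job is handed in: The tab from the red end stands upright (within 0.12 rad) in the narrowest slot that accepts it, its grip centre within 6 mm of the slot's centre and its foot within 2.5 mm of the slot's floor, released and at rest; the spare tabs stand in their pockets 2 and 3 ((((horizontal distance between tab_c_grip and slot_2 below 0.006 m and z of tab_c_grip in the frame of slot_2 below 0.0265 m and angle between tab_c_grip's own z axis and vertical below 0.12 rad and contact force between tab_c and the fingers below 0.1 N) and linear speed of tab_c below 0.02 m/s) or ((horizontal distance between tab_a_grip and slot_3 below 0.006 m and z of tab_a_grip in the frame of slot_3 below 0.0265 m and angle between tab_a_grip's own z axis and vertical below 0.12 rad and contact force between tab_a and the fingers below 0.1 N) and linear speed of tab_a below 0.02 m/s) or ((horizontal distance between tab_b_grip and slot_4 below 0.006 m and z of tab_b_grip in the frame of slot_4 below 0.0265 m and angle between tab_b_grip's own z axis and vertical below 0.12 rad and contact force between tab_b and the fingers below 0.1 N) and linear speed of tab_b below 0.02 m/s)) and distance between any of tab_c_grip, tab_a_grip, tab_b_grip and pocket_2 below 0.036 m and distance between any of tab_c_grip, tab_a_grip, tab_b_grip and pocket_3 below 0.036 m); the robot touches nothing.
It fails at once if a tab is pressed on the gauge block with more than 25 N (contact force between any of tab_c, tab_a, tab_b and gauge above 25 N).
It fails at once if a tab is put more than 8 mm into a wider slot than it needs ((horizontal distance between tab_c_grip and slot_3 below 0.006 m and z of tab_c_grip in the frame of slot_3 below 0.038 m) or (horizontal distance between tab_c_grip and slot_4 below 0.006 m and z of tab_c_grip in the frame of slot_4 below 0.038 m) or (horizontal distance between tab_a_grip and slot_4 below 0.006 m and z of tab_a_grip in the frame of slot_4 below 0.038 m)).
It fails at once if a spare tab is drawn out or moved more than about 12 mm (not (distance between any of tab_c_grip, tab_a_grip, tab_b_grip and pocket_2 below 0.036 m) or not (distance between any of tab_c_grip, tab_a_grip, tab_b_grip and pocket_3 below 0.036 m)).
It fails at once if the timer or the screwdriver is moved more than 20 mm (distance of any of timer, screwdriver from where it was at the start of the episode above 0.02 m).
It also fails if it takes over 69 s, if anything falls off the work surface, if the arm or the gripper's body presses on something with over 40 N, if the wrist force passes 120 N, or if a joint passes its speed limit or range.

## Working session

There is one attempt and no reset: what is moved stays moved. The work goes in short steps, Python scripts to look and compute and a tool call to move; the robot and the scene stay as the last step left them, time stands still between calls to the robot, and variables do not carry over. Pictures are saved under pics/ and viewed, and the job is handed in when it is done.

Besides the shell and the picture viewer there is one more tool, called after ">>>" as a command line: name --argument value ..., lists and objects as JSON in quotes. drive_tool: Moves the arm, as the interface text tells. Its arguments: {"type":"object","properties":{"grip":{"type":"array","items":{"type":"number"}},"dp":{"type":"array","items":{"type":"array","items":{"type":"number"}}},"dr":{"type":"array","items":{"type":"array","items":{"type":"number"}}},"grip_force":{"type":"number"}},"required":["grip","dp","dr"]}

```bash
ls; mkdir -p pics; python3 - <<'E'
from station import state,camera,grip_depth
import cv2,numpy as np
print(grip_depth, state())
for n in("side","top"):
    c=camera(n);cv2.imwrite(f"pics/{n}0.png",c["frame"][:,:,::-1]);print(n,c["K"],c["R"],c["t"])
    np.savez(f"{n}0.npz",**c)
E
```

```text
pics
0.0187 {'clock': 0.0, 'qpos': array([ 1.06389811e+00,  8.79670581e-02,  1.37230425e+00,  5.24861414e-06,
        1.68359610e+00, -1.03131327e-01]), 'qd': array([-1.65642861e-03,  1.14241265e-03,  8.81492788e-04,  1.35860612e-03,
       -7.32347942e-05, -3.55258202e-05]), 'joint_efforts': array([ 6.71408015e-04, -3.51857793e+01, -3.13272357e+01, -1.16707783e-04,
        1.08744131e-02, -9.58092699e-06]), 'tool_pos': array([0.21585547, 0.50531528, 0.23010718]), 'eef_rot': array([ 0.69250222,  0.14101856,  0.69298878, -0.14255171]), 'force': array([-0.21498746, -0.0856077 , -0.2922221 ]), 'moment': array([-0.02844061,  0.01917676,  0.00975414]), 'gripper_width': 0.08549205398386735}
side [[347.54660975   0.         251.6471919 ]
 [  0.         347.54660975 191.42873169]
 [  0.           0.           1.        ]] [[ 0.47733239 -0.87838356  0.0244153 ]
 [-0.36048073 -0.22108108 -0.90618806]
 [ 0.80137846  0.42375167 -0.4221695 ]] [-0.20220179  0.19628139  0.72880788]
top [[479.70833162   0.         252.25785279]
 [  0.         479.70833162 193.64650347]
 [  0.           0.           1.        ]] [[-0.02713252 -0.99960563 -0.00723933]
 [-0.98195579  0.02800791 -0.18702511]
 [ 0.18715411  0.00203424 -0.98232846]] [0.00446796 0.42573518 1.46419675]
```

View pics/top0.png

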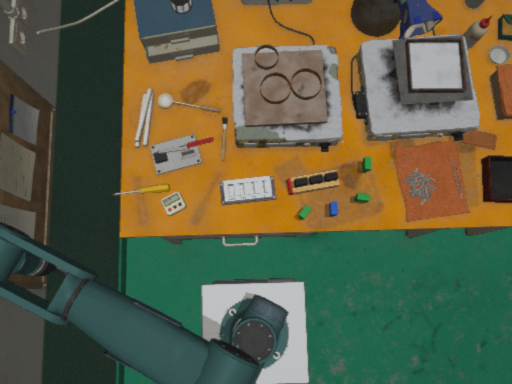

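View pics/side0.png

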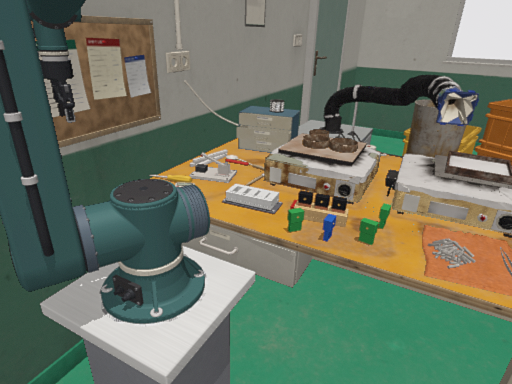

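```bash
python3 - <<'E'
import cv2
a=cv2.imread("pics/top0.png")[160:222,205:380];cv2.imwrite("pics/topc.png",cv2.resize(a,None,fx=4.5,fy=4.5,interpolation=cv2.INTER_CUBIC))
a=cv2.imread("pics/side0.png")[170:250,210:390];cv2.imwrite("pics/sidec.png",cv2.resize(a,None,fx=4.4,fy=4.4,interpolation=cv2.INTER_CUBIC))
E
```

```text
(no output)
```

View pics/topc.png

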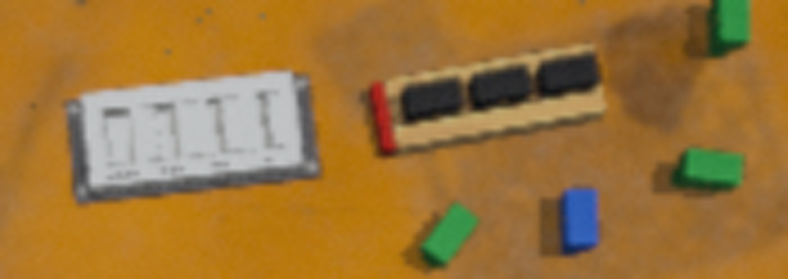

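View pics/sidec.png

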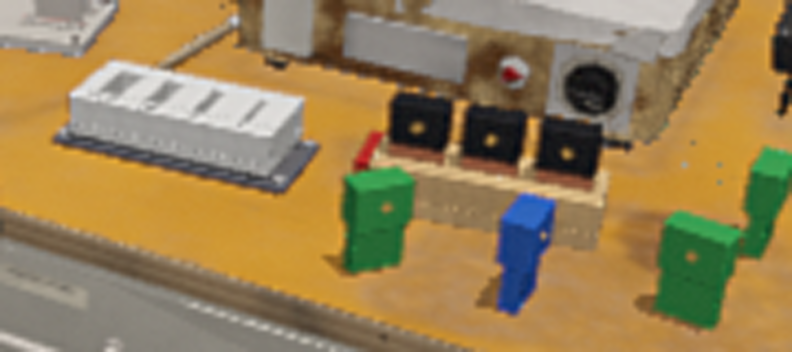

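```bash
cat > h.py <<'E'
import numpy as np,cv2
def load(f): return dict(np.load(f))
def proj(c,X):
    X=np.atleast_2d(X);p=(c["R"]@X.T).T+c["t"];p=(c["K"]@p.T).T;return p[:,:2]/p[:,2:]
def back(c,uv,z):
    uv=np.atleast_2d(uv);d=(c["R"].T@np.linalg.inv(c["K"])@np.c_[uv,np.ones(len(uv))].T).T
    o=-c["R"].T@c["t"];s=(z-o[2])/d[:,2];return o+s[:,None]*d
def rect(c,z,x0,x1,y0,y1,s):  # image: rows = x decreasing, cols = y decreasing, s m/px
    W=int((y1-y0)/s);H=int((x1-x0)/s)
    w=np.array([[x1,y1,z],[x1,y0,z],[x0,y0,z],[x0,y1,z]])
    M=cv2.getPerspectiveTransform(np.float32([[0,0],[W,0],[W,H],[0,H]]),proj(c,w).astype(np.float32))
    return cv2.warpPerspective(c["frame"],M,(W,H),flags=cv2.INTER_CUBIC|cv2.WARP_INVERSE_MAP)
E
python3 - <<'E'
from h import *
for n in("top","side"):
    c=load(n+"0.npz")
    print(n,"gauge",back(c,[[248,190]] if n=="top" else [[254,197]],.04),"holder",back(c,[[313,182]] if n=="top" else [[316,208]],.034))
E
```

```text
top gauge [[0.43776663 0.00567755 0.04      ]] holder [[ 0.45885843 -0.2003016   0.034     ]]
side gauge [[ 0.4075895  -0.01554637  0.04      ]] holder [[ 0.44752059 -0.19486067  0.034     ]]
```

```bash
python3 - <<'E'
from h import *
for n in("top","side"):
    c=load(n+"0.npz")
    im=rect(c,.04,.36,.52,-.32,.12,.00056)
    for k in range(int(.44/.02)+1):
        cv2.line(im,(int(k*.02/.00056),0),(int(k*.02/.00056),5 if k%5 else 12),(255,0,0),1)
    for k in range(9): cv2.line(im,(0,int(k*.02/.00056)),(6,int(k*.02/.00056)),(255,0,0),1)
    cv2.imwrite(f"pics/r_{n}.png",im[:,:,::-1])
E
python3 -c "
import cv2,numpy as np
cv2.imwrite('pics/r.png',np.vstack([cv2.imread('pics/r_top.png'),cv2.imread('pics/r_side.png')]))"
```

```text
(no output)
```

View pics/r.png

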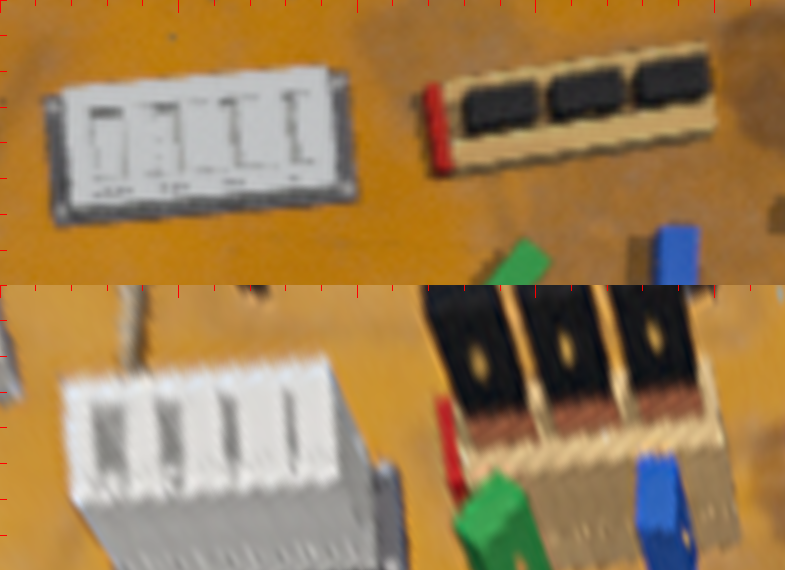

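```bash
cat > fit.py <<'E'
from h import *
from scipy.optimize import minimize
from scipy.ndimage import map_coordinates
def edges_g():
    L=[]
    a,b,z=.034,.075,.04
    L+=[((a,-b,z),(a,b,z)),((a,b,z),(-a,b,z)),((-a,b,z),(-a,-b,z)),((-a,-b,z),(a,-b,z))]
    S=[]
    for i,w in enumerate([.006,.010,.014,.018]):
        y=-.051+.034*i
        for s in(-1,1): S.append(((-.02,y+s*w/2,z),(.02,y+s*w/2,z)))
        S.append(((.02,y-w/2,z),(.02,y+w/2,z)))
    return L,S
def edges_h():
    a,b,z=.025,.080,.034
    return [((a,-b,z),(a,b,z)),((a,b,z),(-a,b,z)),((-a,b,z),(-a,-b,z)),((-a,-b,z),(a,-b,z)),((-a,-b,0),(-a,b,0))]
def score(p,E,c,gx,gy):
    x,y,th=p;t=np.linspace(.03,.97,60);tot=0;n=0
    for A,B in E:
        P=np.array(A)+t[:,None]*(np.array(B)-np.array(A))
        X=np.c_[x+np.cos(th)*P[:,0]-np.sin(th)*P[:,1],y+np.sin(th)*P[:,0]+np.cos(th)*P[:,1],P[:,2]]
        uv=proj(c,X);d=uv[-1]-uv[0];l=np.linalg.norm(d);nr=np.array([-d[1],d[0]])/l
        q=[uv[:,1],uv[:,0]]
        v=map_coordinates(gx,q,order=1)*nr[0]+map_coordinates(gy,q,order=1)*nr[1]
        tot+=abs(v.mean())*l;n+=l
    return tot/n
def fit(c,E,p0,sig=.8,ch=None):
    g=c["frame"].astype(float);g=g.mean(2) if ch is None else g[:,:,ch]
    g=cv2.GaussianBlur(g,(0,0),sig);gx=cv2.Sobel(g,cv2.CV_64F,1,0);gy=cv2.Sobel(g,cv2.CV_64F,0,1)
    best=None
    for dx in(-.006,0,.006):
        for dy in(-.006,0,.006):
            for dt in(-.04,0,.04):
                q=np.array(p0)+[dx,dy,dt]
                r=minimize(lambda p:-score(p*[1,1,10],E,c,gx,gy),q/[1,1,10],method="Nelder-Mead",options=dict(initial_simplex=[q/[1,1,10]+v for v in np.vstack([np.zeros(3),np.eye(3)*.003])],xatol=1e-5,fatol=1e-4))
                if best is None or r.fun<best.fun:best=r
    return best.x*[1,1,10],-best.fun
E
python3 - <<'E'
from fit import *
L,S=edges_g()
for n in("top","side"):
    c=load(n+"0.npz")
    for ch in(None,2):
        for nm,E in(("outer",L),("slots",S),("both",L+S),("far3",[L[0],L[1],L[3]]+S)):
            print(n,ch,nm,fit(c,E,[.445,.009,.08],ch=ch))
        print(n,ch,"holder",fit(c,edges_h(),[.459,-.2,.12],ch=ch))
E
```

```text
top None outer (array([0.4436122 , 0.00816862, 0.08422391]), np.float64(233.4093408899048))
top None slots (array([0.45774277, 0.00846935, 0.07229913]), np.float64(69.88730169155342))
top None both (array([0.44402091, 0.00759094, 0.08581539]), np.float64(153.8875427882233))
top None far3 (array([0.44462781, 0.00763755, 0.08206826]), np.float64(132.06899004670817))
top None holder (array([ 0.45373468, -0.19567262,  0.14612379]), np.float64(91.88976922877504))
top 2 outer (array([0.44386391, 0.008133  , 0.08751288]), np.float64(312.9844862320475))
top 2 slots (array([0.45797859, 0.00848193, 0.07058762]), np.float64(101.11248731063847))
top 2 both (array([0.44419098, 0.00747955, 0.087464  ]), np.float64(199.46360603513455))
top 2 far3 (array([0.44467255, 0.00752688, 0.08428642]), np.float64(186.91777680106694))
top 2 holder (array([ 0.46568128, -0.20927727,  0.15659001]), np.float64(87.0532967410061))
side None outer (array([0.43857777, 0.00810712, 0.08662447]), np.float64(194.07867157693713))
side None slots (array([0.43545318, 0.00814525, 0.10403343]), np.float64(139.52474831541963))
side None both (array([0.43791631, 0.00827412, 0.09781483]), np.float64(171.78562725464033))
side None far3 (array([0.43849218, 0.00832403, 0.09554193]), np.float64(177.97447152723905))
side None holder (array([ 0.47440692, -0.18925458,  0.12904579]), np.float64(83.70158388562204))
side 2 outer (array([0.43892662, 0.00794069, 0.08622684]), np.float64(283.8848186956755))
side 2 slots (array([0.45279925, 0.02659962, 0.14645369]), np.float64(179.65285779723675))
side 2 both (array([0.43808909, 0.00821735, 0.09946629]), np.float64(224.96368826327182))
side 2 far3 (array([0.43918784, 0.00835699, 0.10807099]), np.float64(250.09491091615425))
side 2 holder (array([ 0.47294287, -0.18971396,  0.12790985]), np.float64(72.91896958401608))
```

```bash
python3 - <<'E'
from fit import *
E=edges_h()
def draw(c,EE,p,im,k,off,col):
    x,y,th=p
    for A,B in EE:
        P=np.array([A,B]);X=np.c_[x+np.cos(th)*P[:,0]-np.sin(th)*P[:,1],y+np.sin(th)*P[:,0]+np.cos(th)*P[:,1],P[:,2]]
        q=((proj(c,X)+.5-off)*k).astype(int);cv2.line(im,tuple(map(int,q[0])),tuple(map(int,q[1])),col,1)
L,S=edges_g()
out=[]
for n,off in(("top",(205,160)),("side",(210,170))):
    c=load(n+"0.npz")
    for ch in(0,1,2):
        f=fit(c,E[:2]+E[3:] if n=="side" else [E[0],E[1],E[3],E[4]],[.459,-.2012,.149],ch=ch); print(n,ch,f)
    off=np.array(off);a=c["frame"][off[1]:off[1]+66,off[0]:off[0]+180,::-1]
    im=cv2.resize(a,None,fx=4.4,fy=4.4,interpolation=cv2.INTER_CUBIC)
    draw(c,E,[.459,-.2012,.149],im,4.4,off,(255,0,255))
    draw(c,L+S,[.442,.008,.086],im,4.4,off,(0,160,0))
    out.append(im)
cv2.imwrite("pics/ov.png",np.vstack(out))
E
```

```text
top 0 (array([ 0.45528732, -0.20248091,  0.15437906]), np.float64(148.9935535670002))
top 1 (array([ 0.45622005, -0.21043547,  0.15112016]), np.float64(122.24541618141008))
top 2 (array([ 0.46767512, -0.20905993,  0.15679052]), np.float64(84.12636879973986))
side 0 (array([ 0.44068614, -0.19650677,  0.17234107]), np.float64(110.70512733738272))
side 1 (array([ 0.42594524, -0.21624873,  0.1376461 ]), np.float64(115.05985559723442))
side 2 (array([ 0.42459988, -0.20652779,  0.14364113]), np.float64(89.06961333521122))
```

View pics/ov.png

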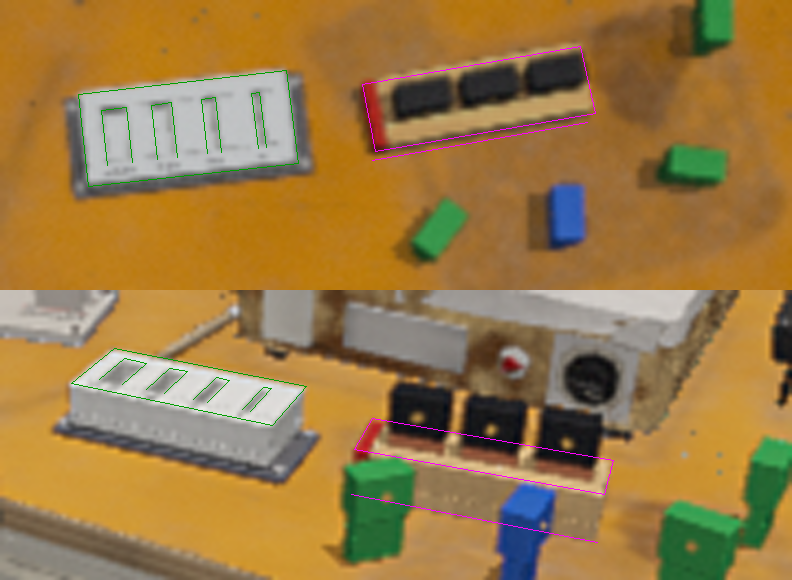

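```bash
cat > t.py <<'E'
from station import state
import numpy as np
from scipy.spatial.transform import Rotation as Ro
def R(): 
    q=state()["eef_rot"];return Ro.from_quat([q[1],q[2],q[3],q[0]])
def go(p,yaw=None,rows=False):
    "yaw: world heading of tool y"
    s=state();r=R();m=r.as_matrix()
    dp=m.T@(np.array(p)-s["tool_pos"])*100
    print("clk",s["clock"],"pos",s["tool_pos"].round(4),"ty yaw",np.arctan2(m[1,1],m[0,1]).round(4),"F",s["force"].round(2),"w",round(s["gripper_width"],4))
    print("dp",dp.round(2))
    if yaw is not None:
        x=np.array([0,0,-1.]);
        for yw in(yaw,yaw+np.pi):
            y=np.array([np.cos(yw),np.sin(yw),0]);T=np.c_[x,y,np.cross(x,y)]
            print("dr",(r.inv()*Ro.from_matrix(T)).as_rotvec().round(3))
E
python3 - <<'E'
from t import *
from h import *
print(R().as_matrix().round(3))
th=.149
go([.4519,-.1537,.14],th)
for n in("top","side"):
    c=load(n+"0.npz");f=c["frame"].astype(int)
    m=(f.max(2)<60).astype(np.uint8);o=(283,165,350,200) if n=="top" else (285,180,350,220)
    mm=np.zeros_like(m);mm[o[1]:o[3],o[0]:o[2]]=m[o[1]:o[3],o[0]:o[2]]
    k,l,st,ce=cv2.connectedComponentsWithStats(mm)
    for i in range(1,k):
        if st[i,4]>40:print(n,st[i],ce[i],[back(c,ce[i],z)[0].round(4) for z in(.074,.066,.058)])
    # predicted centroid
    print(proj(c,[.4519,-.1537,.058]),proj(c,[.4519,-.1537,.074]))
E
```

```text
[[-0.001  0.393  0.92 ]
 [-0.002  0.92  -0.393]
 [-1.    -0.002 -0.   ]]
clk 0.1 pos [0.2159 0.5054 0.2302] ty yaw 1.167 F [ 0.42  0.53 -0.39] w 0.0855
dp [  9.12 -51.31  47.6 ]
dr [1.018e+00 1.000e-03 2.000e-03]
dr [-2.124e+00 -2.000e-03  1.000e-03]
top [324 173  14   8  88] [330.20454545 176.59090909] [array([ 0.4659, -0.249 ,  0.074 ]), array([ 0.4677, -0.2503,  0.066 ]), array([ 0.4694, -0.2516,  0.058 ])]
top [309 175  14   9  91] [315.56043956 179.31868132] [array([ 0.4586, -0.2035,  0.074 ]), array([ 0.4603, -0.2046,  0.066 ]), array([ 0.4621, -0.2056,  0.058 ])]
top [294 178  13   9  84] [300.25 182.  ] [array([ 0.4515, -0.156 ,  0.074 ]), array([ 0.4532, -0.1568,  0.066 ]), array([ 0.4549, -0.1576,  0.058 ])]
[[299.03153601 182.98026279]] [[299.4920354  181.89396368]]
side [338 185  12  11 103] [344.02912621 189.82524272] [array([ 0.5244, -0.2494,  0.074 ]), array([ 0.5425, -0.2457,  0.066 ]), array([ 0.5606, -0.242 ,  0.058 ])]
side [299 191  14  13 138] [305.24637681 197.03623188] [array([ 0.4192, -0.1692,  0.074 ]), array([ 0.4353, -0.1639,  0.066 ]), array([ 0.4513, -0.1587,  0.058 ])]
side [315 194  15  13 147] [321.87755102 199.79591837] [array([ 0.4267, -0.2145,  0.074 ]), array([ 0.4429, -0.2101,  0.066 ]), array([ 0.4591, -0.2057,  0.058 ])]
side [332 197  15  13 153] [339.07843137 202.79084967] [array([ 0.4334, -0.2603,  0.074 ]), array([ 0.4497, -0.2568,  0.066 ]), array([ 0.466 , -0.2533,  0.058 ])]
[[303.68484919 196.5660533 ]] [[304.17477143 191.5343996 ]]
```

>>> drive_tool --grip '[100, 100, 100, 100, 100, 100, 100, 100]' --dp '[[1, -6, 6], [1.5, -12, 11], [2, -18, 17], [3, -24, 22], [3, -30, 28], [3, -35, 33], [3, -40, 37], [3, -40, 37]]' --dr '[[0.15, 0, 0], [0.3, 0, 0], [0.45, 0, 0], [0.6, 0, 0], [0.75, 0, 0], [0.9, 0, 0], [1.02, 0, 0], [1.02, 0, 0]]'

```text
clock: 1.1
tool_pos: [0.3839, 0.0343, 0.2015]
eef_rot: [0.535, 0.462, 0.535, -0.463]
force: [1.1, 0.5, -0.2]
gripper_width: 0.0857
```

```bash
python3 - <<'E'
from t import *
go([.453,-.157,.13],.152)
E
```

```text
clk 1.1 pos [0.3839 0.0343 0.2015] ty yaw 0.1464 F [ 1.1   0.5  -0.19] w 0.0857
dp [ 7.17  4.06 19.92]
dr [-0.006  0.001  0.001]
dr [ 3.136e+00  1.000e-03 -2.000e-03]
```

>>> drive_tool --grip '[100, 100, 100, 100, 100, 100]' --dp '[[1, 1, 6], [3, 2, 12], [5, 3, 17], [7.2, 4.05, 19.9], [7.2, 4.05, 19.9], [7.2, 4.05, 19.9]]' --dr '[[-0.006, 0, 0], [-0.006, 0, 0], [-0.006, 0, 0], [-0.006, 0, 0], [-0.006, 0, 0], [-0.006, 0, 0]]'

```text
clock: 1.85
tool_pos: [0.4527, -0.1563, 0.1297]
eef_rot: [0.536, 0.46, 0.537, -0.461]
force: [-0.7, 0.7, 0.2]
gripper_width: 0.0855
```

```bash
python3 - <<'E'
from t import *
from h import *
from station import camera
go([.453,-.157,.043],.152)
for n,o in(("top",(265,130,100,75)),("side",(260,130,100,90))):
    c=camera(n);np.savez(n+"1.npz",**c)
    s=state();print(proj(c,s["tool_pos"]))
    a=c["frame"][o[1]:o[1]+o[3],o[0]:o[0]+o[2],::-1];cv2.imwrite(f"pics/{n}1.png",cv2.resize(a,None,fx=6,fy=6,interpolation=cv2.INTER_CUBIC))
E
```

```text
clk 1.85 pos [ 0.4527 -0.1563  0.1297] ty yaw 0.1524 F [-0.71  0.68  0.19] w 0.0855
dp [8.67 0.03 0.07]
dr [0.    0.001 0.001]
dr [-3.141e+00 -2.000e-03  1.000e-03]
[[301.98639023 177.52233163]]
[[306.89460982 173.18588979]]
```

View pics/side1.png

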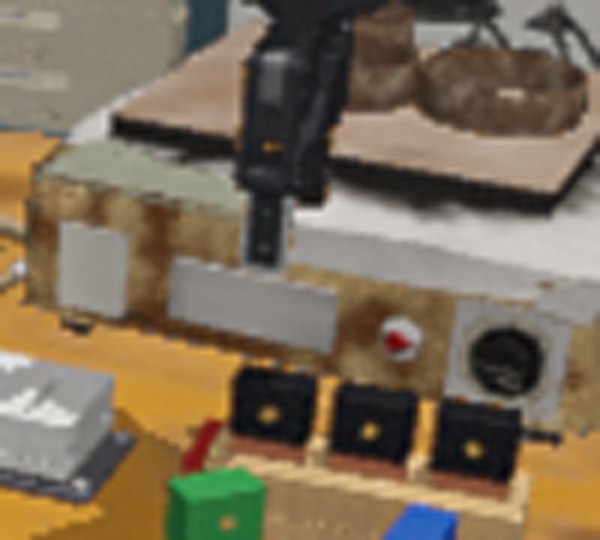

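View pics/top1.png

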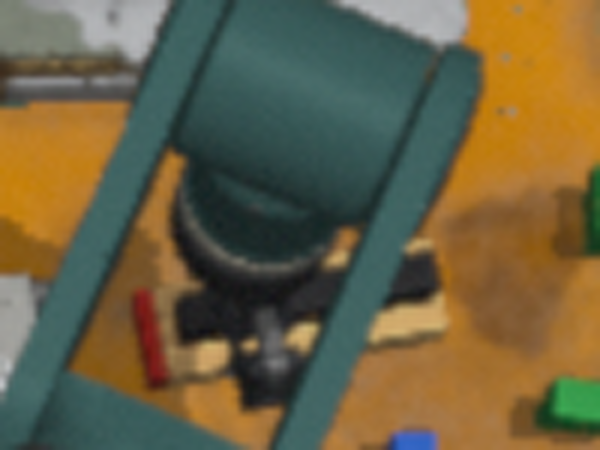

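```bash
python3 - <<'E'
from h import *
c=load("side1.npz");p=np.array([.4527,-.1563]);u=np.array([np.cos(.152),np.sin(.152)])
for d in(.043,.05,.057): print(d,((proj(c,[*(p-d*u),.143])-[260,130])*6))
for q in ([.4527,-.1563],[.453,-.1565]): print("grip front ctr",(proj(c,[*(np.array(q)-.011*u),.058])-[260,130])*6)
E
```

```text
0.043 [[264.63973218 267.07548093]]
0.05 [[261.32238295 272.58583211]]
0.057 [[257.9616262  278.16828625]]
grip front ctr [[262.98797606 409.32422961]]
grip front ctr [[263.6093974 409.1833967]]
```

```bash
python3 - <<'E'
from h import *
c=load("top1.npz");p=np.array([.4527,-.1563]);u=np.array([np.cos(.152),np.sin(.152)])
for z in(.143,.18,.22): print(((proj(c,[*(p-.05*u),z])-[265,130])*6), (proj(c,[*(p+.05*u),z])-[265,130])*6)
print((proj(c,[*(p),.07])-[265,130])*6)
E
```

```text
[[245.13760432 378.58944574]] [[204.75189717 182.3907627 ]]
[[253.15042633 363.88370778]] [[211.59434402 162.71882807]]
[[262.30810988 347.07683319]] [[219.40859096 140.25298235]]
[[211.24108603 311.34339758]]
```

>>> drive_tool --grip '[100, 100, 100, 100, 40, 20, 20, 20]' --dp '[[4, 0, 0.1], [7, 0, 0.1], [8.65, 0, 0.1], [8.65, 0, 0.1], [8.65, 0, 0.1], [8.65, 0, 0.1], [8.65, 0, 0.1], [8.65, 0, 0.1]]' --dr '[[0, 0, 0], [0, 0, 0], [0, 0, 0], [0, 0, 0], [0, 0, 0], [0, 0, 0], [0, 0, 0], [0, 0, 0]]' --grip_force 30

```text
clock: 2.95
tool_pos: [0.4538, -0.1574, 0.0448]
eef_rot: [0.538, 0.46, 0.536, -0.46]
force: [-0.5, 0.6, 3.0]
gripper_width: 0.0213
```

```bash
cat > snap.py <<'E'
import sys
from t import *
from h import *
from station import camera
def snap(k,os):
    for n,o in os.items():
        c=camera(n);np.savez(f"{n}{k}.npz",**c)
        a=c["frame"][o[1]:o[1]+o[3],o[0]:o[0]+o[2],::-1];cv2.imwrite(f"pics/{n}{k}.png",cv2.resize(a,None,fx=6,fy=6,interpolation=cv2.INTER_CUBIC))
E
python3 - <<'E'
from snap import *
print(state()); snap("2",{"side":(260,130,100,90)})
go([.453,-.157,.12])
E
```

```text
{'clock': 2.95, 'qpos': array([-4.51113651e-01,  4.85475355e-02,  1.79462220e+00, -1.31921075e-03,
        1.29543019e+00, -6.04238336e-01]), 'qd': array([ 8.73935258e-06,  1.97614586e-03, -5.36371000e-04, -2.06216342e-03,
        5.88858164e-04, -1.61601052e-03]), 'joint_efforts': array([-2.32733478e-02, -2.91852987e+01, -2.70609856e+01, -3.40434734e-02,
       -2.56907550e-02, -3.55407619e-04]), 'tool_pos': array([ 0.45381955, -0.15741013,  0.04482975]), 'eef_rot': array([ 0.53799804,  0.46003059,  0.53572286, -0.46035963]), 'force': array([-0.48952473,  0.62037144,  2.96681067]), 'moment': array([-0.00450685,  0.05584976, -0.03530335]), 'gripper_width': 0.021308328750916844}
clk 3.0 pos [ 0.4538 -0.1574  0.0448] ty yaw 0.1535 F [-0.84  0.08  2.83] w 0.0212
dp [-7.52 -0.06 -0.03]
```

View pics/side2.png

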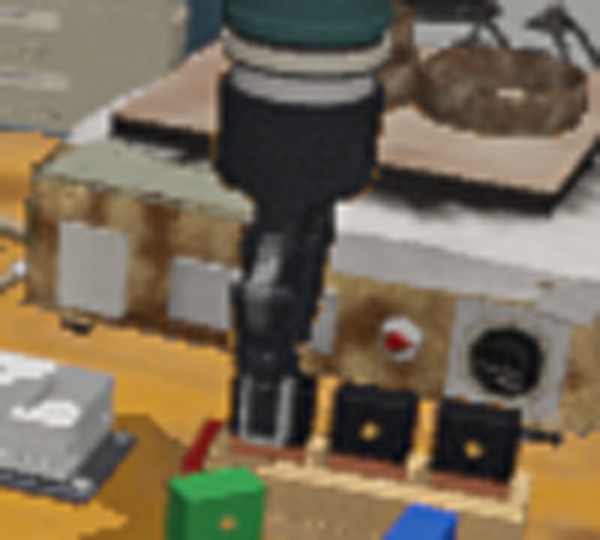

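```bash
python3 - <<'E'
from h import *
c=load("side2.npz");p=np.array([.4538,-.1574]);u=np.array([np.cos(.1535),np.sin(.1535)]);v=np.array([-u[1],u[0]])
f=lambda a,b,z:((proj(c,[*(p+a*u+b*v),z])-[260,130])*6)[0].round(0)
print("finger outer L/C/R",[f(-.025,b,.05) for b in(.011,0,-.011)])
print("grip front L/R at .045",[f(-.011,b,.045) for b in(.020,-.020)])
print("blade front L/R .038",[f(-.006,b,.038) for b in(.018,-.018)])
print("cam",-c["R"].T@c["t"])
E
```

```text
finger outer L/C/R [array([235., 432.]), array([258., 436.]), array([281., 440.])]
grip front L/R at .045 [array([223., 426.]), array([305., 441.])]
blade front L/R .038 [array([228., 436.]), array([302., 449.])]
cam [-0.41677782 -0.44305018  0.49048513]
```

>>> drive_tool --grip '[20, 20, 20, 20, 20, 20]' --dp '[[-1.5, 0, 0], [-3.5, 0, 0], [-6, 0, 0], [-8.5, 0, 0], [-8.5, 0, 0], [-8.5, 0, 0]]' --dr '[[0, 0, 0], [0, 0, 0], [0, 0, 0], [0, 0, 0], [0, 0, 0], [0, 0, 0]]'

```text
clock: 3.75
tool_pos: [0.4531, -0.157, 0.1291]
eef_rot: [0.538, 0.46, 0.536, -0.46]
force: [-0.4, 0.2, -1.6]
gripper_width: 0.0216
```

```bash
python3 - <<'E'
from t import *
go([.4464,-.0428,.125],1.657)
E
```

```text
clk 3.75 pos [ 0.4531 -0.157   0.1291] ty yaw 0.1535 F [-0.37  0.19 -1.64] w 0.0216
dp [  0.39   1.08 -11.39]
dr [-1.504e+00  2.000e-03  1.000e-03]
dr [ 1.638e+00  1.000e-03 -2.000e-03]
```

>>> drive_tool --grip '[20, 20, 20, 20, 20, 20, 20, 20]' --dp '[[0.2, 0.1, -2], [0.3, 0.3, -4], [0.4, 0.5, -6], [0.4, 0.7, -8], [0.4, 0.9, -10], [0.4, 1.08, -11.4], [0.4, 1.08, -11.4], [0.4, 1.08, -11.4]]' --dr '[[-0.18, 0, 0], [-0.36, 0, 0], [-0.54, 0, 0], [-0.72, 0, 0], [-0.9, 0, 0], [-1.08, 0, 0], [-1.26, 0, 0], [-1.44, 0, 0]]'

```text
clock: 4.75
tool_pos: [0.4453, -0.0422, 0.1231]
eef_rot: [0.706, -0.011, 0.708, 0.01]
force: [0.4, -0.2, -0.9]
gripper_width: 0.0215
```

```bash
python3 - <<'E'
from t import *
go([.4464,-.0428,.095],1.657)
E
```

```text
clk 4.75 pos [ 0.4453 -0.0422  0.1231] ty yaw 1.6 F [ 0.39 -0.17 -0.85] w 0.0215
dp [ 2.81 -0.07  0.12]
dr [-0.057 -0.003  0.001]
dr [3.085e+00 2.000e-03 4.000e-03]
```

>>> drive_tool --grip '[20, 20, 20, 20]' --dp '[[1.0, 0, 0.1], [2.8, -0.07, 0.12], [2.8, -0.07, 0.12], [2.8, -0.07, 0.12]]' --dr '[[-0.057, -0.003, 0], [-0.057, -0.003, 0], [-0.057, -0.003, 0], [-0.057, -0.003, 0]]'

```text
clock: 5.25
tool_pos: [0.4461, -0.0428, 0.0948]
eef_rot: [0.706, -0.031, 0.707, 0.03]
force: [0.6, 0.7, -1.5]
gripper_width: 0.0214
```

```bash
python3 - <<'E'
from snap import *
go([.4464,-.0428,.08],1.657)
snap("3",{"side":(220,140,100,90),"top":(210,140,90,80)})
c=load("side3.npz")
p=state()["tool_pos"];th=.086;u=np.array([np.cos(th),np.sin(th)]);v=np.array([-u[1],u[0]])
f=lambda a,b,z:((proj(c,[*(p[:2]+a*u+b*v),z])-[220,140])*6)[0].round(0)
zf=p[2]-.0328
print("foot corners: front L,R; back L,R",[f(a,b,zf) for a,b in((-.018,.005),(-.018,-.005),(.018,.005),(.018,-.005))])
g=np.array([.442,.008]);
h=lambda a,b,z:((proj(c,[*(g+a*u+b*v),z])-[220,140])*6)[0].round(0)
print("slot1 near/far",h(-.02,-.051,.04),h(.02,-.051,.04),"slot2",h(-.02,-.017,.04),h(.02,-.017,.04),"corner FR,NR",h(.034,-.075,.04),h(-.034,-.075,.04))
E
```

```text
clk 5.25 pos [ 0.4461 -0.0428  0.0948] ty yaw 1.657 F [ 0.61  0.69 -1.5 ] w 0.0214
dp [ 1.48 -0.    0.03]
dr [ 0.    -0.001  0.001]
dr [-3.142e+00 -1.000e-03 -1.000e-03]
foot corners: front L,R; back L,R [array([268., 296.]), array([287., 300.]), array([294., 269.]), array([313., 273.])]
slot1 near/far [273. 341.] [302. 311.] slot2 [210. 328.] [241. 298.] corner FR,NR [355. 309.] [309. 362.]
```

View pics/side3.png

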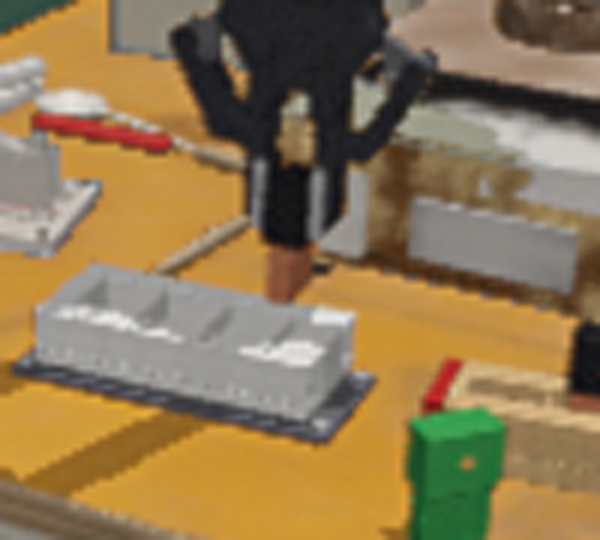

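View pics/top3.png

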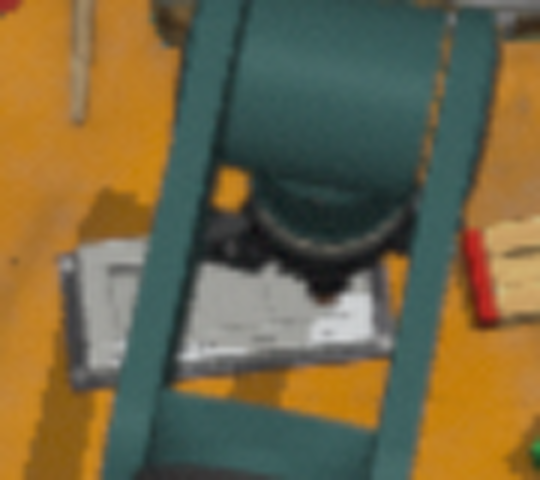

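```bash
python3 - <<'E'
from fit import *
p=np.array([.4461,-.0428,.0948]);th=.086;u=np.array([np.cos(th),np.sin(th)]);v=np.array([-u[1],u[0]]);g=np.array([.442,.008])
out=[]
for n,o in(("side",(258,170,32,32)),("top",(245,170,36,34))):
    c=load(n+"3.npz");k=15
    a=c["frame"][o[1]:o[1]+o[3],o[0]:o[0]+o[2],::-1];im=cv2.resize(a,None,fx=k,fy=k,interpolation=cv2.INTER_CUBIC)
    pr=lambda X:tuple(int(q) for q in ((proj(c,X)[0]+.5-o[:2])*k))
    z=p[2]-.0328;t=.006
    for zz in(z,z+.03):
        Q=[pr([*(p[:2]+a*u+b*v),zz]) for a,b in((-.018,t),(-.018,-t),(.018,-t),(.018,t))]
        for i in range(4): cv2.line(im,Q[i],Q[(i+1)%4],(255,255,0),1)
    L,S=edges_g()
    gg=[.4386,.0081,.088] if n=="side" else [.4437,.0081,.086]
    for A,B in L+S:
        q=[]
        for P in(A,B): q.append(pr([gg[0]+np.cos(gg[2])*P[0]-np.sin(gg[2])*P[1],gg[1]+np.sin(gg[2])*P[0]+np.cos(gg[2])*P[1],P[2]]))
        cv2.line(im,q[0],q[1],(0,160,0),1)
    cv2.imwrite(f"pics/z3{n}.png",im)
E
```

```text
(no output)
```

View pics/z3side.png

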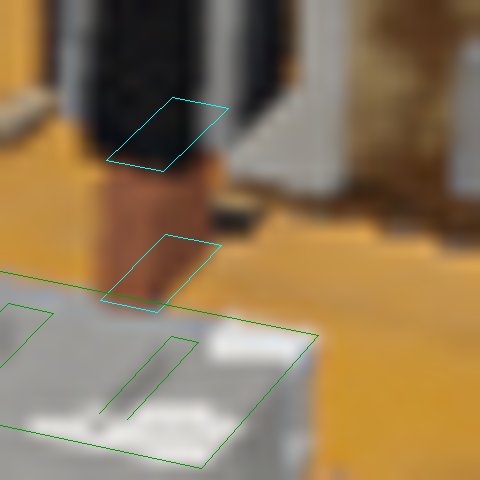

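View pics/z3top.png

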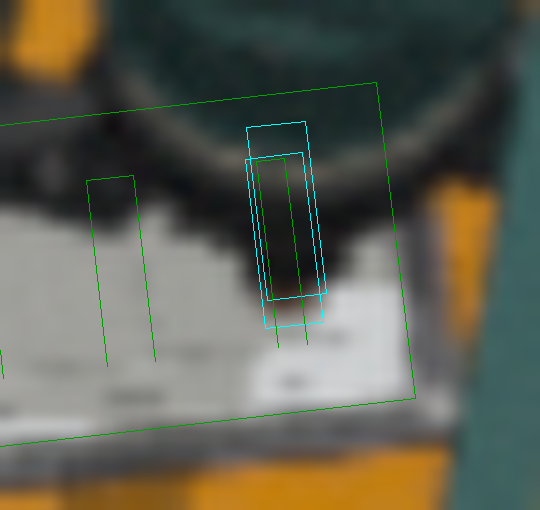

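```bash
python3 - <<'E'
from t import *
go([.4444,-.0438,.0765],1.657)
E
```

```text
clk 5.35 pos [ 0.4468 -0.0429  0.0956] ty yaw 1.657 F [-0.43  0.01 -0.74] w 0.0216
dp [ 1.91 -0.06 -0.25]
dr [0.    0.001 0.001]
dr [-3.142e+00 -2.000e-03  2.000e-03]
```

>>> drive_tool --grip '[20, 20, 20, 20]' --dp '[[1, -0.05, -0.2], [1.8, -0.06, -0.22], [1.85, -0.06, -0.22], [1.85, -0.06, -0.22]]' --dr '[[0, 0, 0], [0, 0, 0], [0, 0, 0], [0, 0, 0]]'

```text
clock: 5.85
tool_pos: [0.4446, -0.0437, 0.077]
eef_rot: [0.707, -0.031, 0.706, 0.03]
force: [0.1, -1.4, -0.5]
gripper_width: 0.0217
```

>>> drive_tool --grip '[20, 20]' --dp '[[0.2, 0, 0], [0.2, 0, 0]]' --dr '[[0, 0, 0], [0, 0, 0]]'

```text
clock: 6.1
tool_pos: [0.4446, -0.0437, 0.0749]
eef_rot: [0.707, -0.031, 0.706, 0.03]
force: [0.8, -1.0, -1.3]
gripper_width: 0.0214
```

>>> drive_tool --grip '[20, 20]' --dp '[[0.1, 0, 0], [0.1, 0, 0]]' --dr '[[0, 0, 0], [0, 0, 0]]'

```text
clock: 6.35
tool_pos: [0.4446, -0.0437, 0.0739]
eef_rot: [0.707, -0.031, 0.706, 0.03]
force: [-0.4, -0.1, -1.6]
gripper_width: 0.0213
```

>>> drive_tool --grip '[20, 20]' --dp '[[0.1, 0, 0], [0.1, 0, 0]]' --dr '[[0, 0, 0], [0, 0, 0]]'

```text
clock: 6.6
tool_pos: [0.4446, -0.0437, 0.0729]
eef_rot: [0.707, -0.031, 0.706, 0.03]
force: [0.3, -0.9, -0.8]
gripper_width: 0.0213
```

>>> drive_tool --grip '[20, 20]' --dp '[[0.08, 0, 0], [0.08, 0, 0]]' --dr '[[0, 0, 0], [0, 0, 0]]'

```text
clock: 6.85
tool_pos: [0.4446, -0.0437, 0.0725]
eef_rot: [0.707, -0.031, 0.706, 0.03]
force: [-1.9, 0.8, 2.5]
gripper_width: 0.0213
```

>>> drive_tool --grip '[20, 20]' --dp '[[0.05, 0, 0], [0.05, 0, 0]]' --dr '[[0, 0, 0], [0, 0, 0]]'

```text
clock: 7.1
tool_pos: [0.4447, -0.0437, 0.0724]
eef_rot: [0.707, -0.031, 0.706, 0.03]
force: [-2.0, 0.4, 4.5]
gripper_width: 0.0218
```

```bash
cat > cmp.py <<'E'
from fit import *
from snap import snap
from t import *
def cmp(k,gg,t=.006,dz=.0328,o={"side":(248,165,44,40),"top":(240,165,44,40)}):
    p=state()["tool_pos"].copy();snap(k,o)
    th=gg[2];u=np.array([np.cos(th),np.sin(th)]);v=np.array([-u[1],u[0]]);im2=[]
    for n in("side","top"):
        c=load(n+k+".npz");kk=12;oo=o[n]
        a=c["frame"][oo[1]:oo[1]+oo[3],oo[0]:oo[0]+oo[2],::-1];im=cv2.resize(a,None,fx=kk,fy=kk,interpolation=cv2.INTER_CUBIC)
        pr=lambda X:tuple(int(q) for q in ((proj(c,X)[0]+.5-oo[:2])*kk))
        z=p[2]-dz
        if n=="side":cv2.imwrite(f"pics/q{n}{k}.png",im)
        for zz in(z,z+.03):
            Q=[pr([*(p[:2]+a*u+b*v),zz]) for a,b in((-.018,t),(-.018,-t),(.018,-t),(.018,t))]
            for i in range(4): cv2.line(im,Q[i],Q[(i+1)%4],(255,255,0),1)
        L,S=edges_g()
        for A,B in L+S:
            q=[pr([gg[0]+np.cos(th)*P[0]-np.sin(th)*P[1],gg[1]+np.sin(th)*P[0]+np.cos(th)*P[1],P[2]]) for P in(A,B)]
            cv2.line(im,q[0],q[1],(0,160,0),1)
        cv2.imwrite(f"pics/c{n}{k}.png",im)
E
python3 -c "
from cmp import *
cmp('4',[.440,.007,.087])"
```

```text
(no output)
```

View pics/cside4.png

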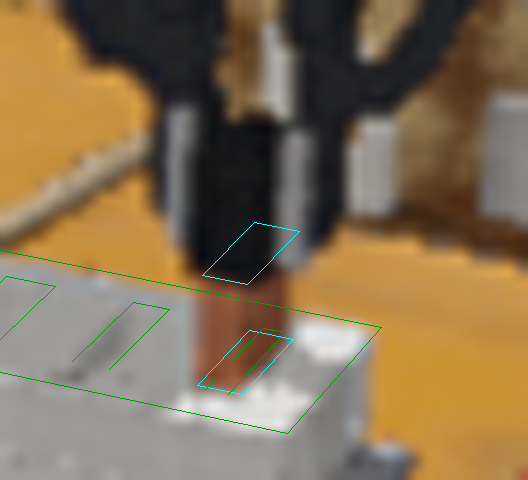

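View pics/ctop4.png

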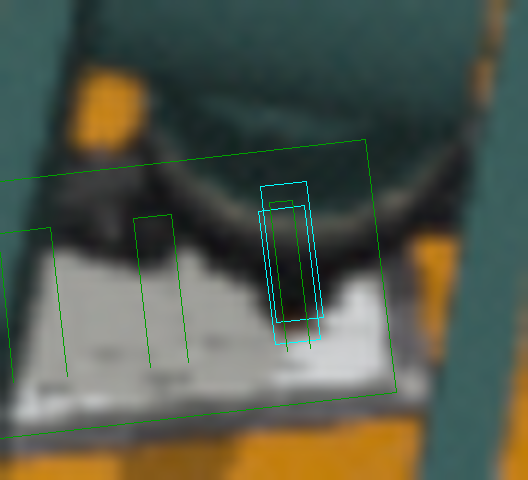

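View pics/qside4.png

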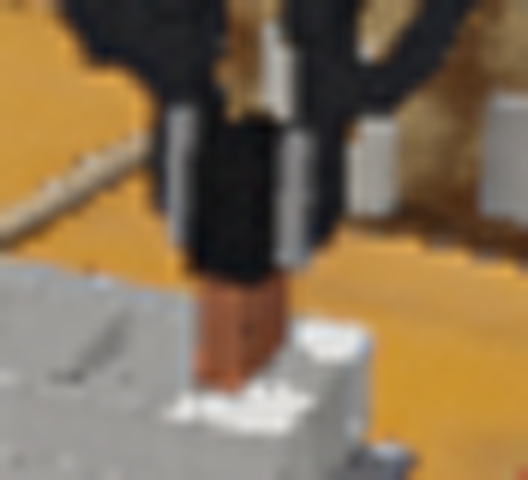

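>>> drive_tool --grip '[20, 20, 20, 20, 20]' --dp '[[-0.6, 0, 0], [-0.7, 1.5, 0], [-0.7, 3.45, 0], [-0.3, 3.45, 0], [-0.3, 3.45, 0]]' --dr '[[0, 0, 0], [0, 0, 0], [0, 0, 0], [0, 0, 0], [0, 0, 0]]'

```text
clock: 7.82
tool_pos: [0.4412, -0.0091, 0.0745]
eef_rot: [0.706, -0.031, 0.706, 0.03]
force: [0.6, -0.0, -0.1]
gripper_width: 0.0219
```

```bash
python3 -c "
from cmp import *
go([.4415,-.0092,.0728],1.657)
cmp('5',[.440,.0077,.087],t=.00625)
go([.4415,-.0092,.0728],1.657)"
```

```text
clk 7.825 pos [ 0.4412 -0.0091  0.0745] ty yaw 1.6578 F [ 0.62 -0.01 -0.13] w 0.0219
dp [ 0.17 -0.01  0.03]
dr [ 0.001 -0.     0.001]
dr [-3.141e+00 -2.000e-03 -0.000e+00]
clk 7.925 pos [ 0.4416 -0.0096  0.075 ] ty yaw 1.6569 F [-0.12  0.49 -1.15] w 0.0215
dp [ 0.22  0.04 -0.01]
dr [-0.     0.001  0.001]
dr [ 3.142e+00  2.000e-03 -1.000e-03]
```

View pics/cside5.png

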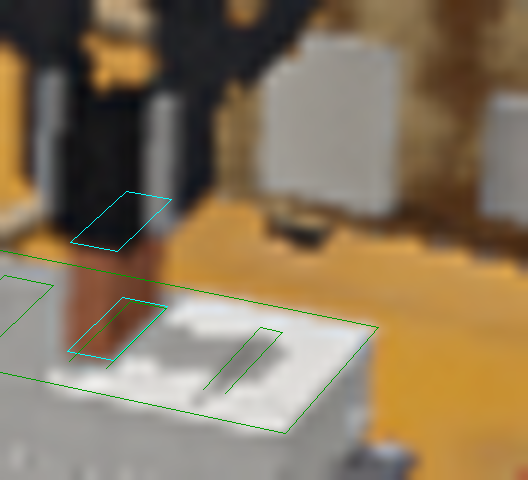

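View pics/ctop5.png

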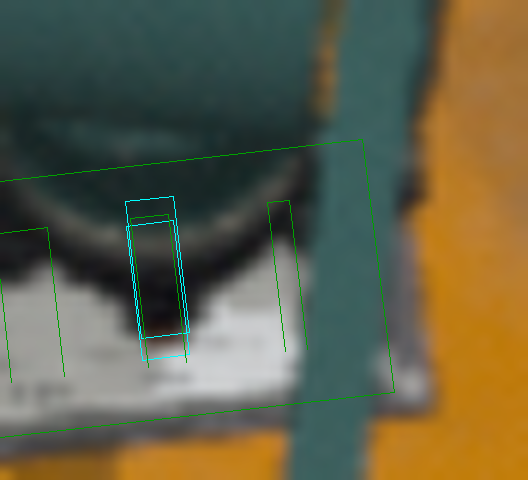

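>>> drive_tool --grip '[20, 20, 20]' --dp '[[0.12, 0, 0], [0.2, 0, 0], [0.2, 0, 0]]' --dr '[[0, 0, 0], [0, 0, 0], [0, 0, 0]]'

```text
clock: 8.3
tool_pos: [0.4416, -0.0098, 0.073]
eef_rot: [0.707, -0.031, 0.706, 0.03]
force: [0.2, -0.6, -1.0]
gripper_width: 0.0215
```

>>> drive_tool --grip '[20, 20]' --dp '[[0.06, 0, 0], [0.06, 0, 0]]' --dr '[[0, 0, 0], [0, 0, 0]]'

```text
clock: 8.55
tool_pos: [0.4417, -0.0097, 0.0726]
eef_rot: [0.707, -0.031, 0.706, 0.03]
force: [-0.6, 0.1, 1.1]
gripper_width: 0.0213
```

>>> drive_tool --grip '[20, 20]' --dp '[[0.06, 0, 0], [0.06, 0, 0]]' --dr '[[0, 0, 0], [0, 0, 0]]'

```text
clock: 8.8
tool_pos: [0.4417, -0.0097, 0.0724]
eef_rot: [0.707, -0.031, 0.706, 0.03]
force: [-2.1, 0.0, 3.0]
gripper_width: 0.0215
```

>>> drive_tool --grip '[20, 20, 20, 20, 20, 20]' --dp '[[0.08, 0, 0], [0.1, 0.05, 0], [0.1, 0.1, 0], [0.1, 0.15, 0], [0.1, 0.2, 0], [0.1, 0.2, 0]]' --dr '[[0, 0, 0], [0, 0, 0], [0, 0, 0], [0, 0, 0], [0, 0, 0], [0, 0, 0]]'

```text
clock: 9.55
tool_pos: [0.4419, -0.0092, 0.0722]
eef_rot: [0.707, -0.032, 0.706, 0.029]
force: [-2.2, -4.2, 5.5]
gripper_width: 0.0215
```

>>> drive_tool --grip '[20, 20, 20, 20, 20, 20, 20, 20]' --dp '[[0.05, -0.05, 0], [0.05, -0.1, 0], [0.05, -0.15, 0], [0.05, -0.2, 0], [0.05, -0.25, 0], [0.05, -0.3, 0], [0.05, -0.3, 0], [0.05, -0.3, 0]]' --dr '[[0, 0, 0], [0, 0, 0], [0, 0, 0], [0, 0, 0], [0, 0, 0], [0, 0, 0], [0, 0, 0], [0, 0, 0]]'

```text
clock: 10.55
tool_pos: [0.4426, -0.0113, 0.0722]
eef_rot: [0.708, -0.031, 0.705, 0.029]
force: [-1.0, 3.9, 4.5]
gripper_width: 0.0214
```

>>> drive_tool --grip '[20, 20, 20, 20, 20, 20]' --dp '[[-0.2, 0.2, 0], [-0.2, 0.3, -0.05], [-0.1, 0.3, -0.05], [0, 0.3, -0.05], [0.08, 0.3, -0.05], [0.08, 0.3, -0.05]]' --dr '[[0, 0, 0], [0, 0, 0], [0, 0, 0], [0, 0, 0], [0, 0, 0], [0, 0, 0]]'

```text
clock: 11.3
tool_pos: [0.4417, -0.0085, 0.0721]
eef_rot: [0.707, -0.031, 0.705, 0.029]
force: [-3.5, 0.4, 5.8]
gripper_width: 0.0214
```

>>> drive_tool --grip '[20, 20, 20, 20, 20, 20]' --dp '[[-0.2, 0.08, 0], [-0.2, 0.15, 0], [-0.1, 0.15, 0], [0, 0.15, 0], [0.08, 0.15, 0], [0.08, 0.15, 0]]' --dr '[[0, 0, 0], [0, 0, 0], [0, 0, 0], [0, 0, 0], [0, 0, 0], [0, 0, 0]]'

```text
clock: 12.05
tool_pos: [0.4416, -0.0069, 0.0721]
eef_rot: [0.707, -0.031, 0.705, 0.029]
force: [-2.1, -0.4, 5.3]
gripper_width: 0.0219
```

>>> drive_tool --grip '[20, 20, 20, 20, 20]' --dp '[[-0.6, 0, 0], [-0.7, 1.5, 0], [-0.7, 3.15, 0], [-0.3, 3.15, 0], [-0.3, 3.15, 0]]' --dr '[[0, 0, 0], [0, 0, 0], [0, 0, 0], [0, 0, 0], [0, 0, 0]]'

```text
clock: 12.68
tool_pos: [0.4383, 0.0248, 0.0742]
eef_rot: [0.707, -0.032, 0.706, 0.03]
force: [-0.6, 0.5, -1.2]
gripper_width: 0.0214
```

```bash
python3 -c "
from cmp import *
go([.4386,.0247,.0728],1.657)
cmp('6',[.440,.0077,.087],t=.00625,o={'side':(238,165,44,40),'top':(230,165,44,40)})
go([.4386,.0247,.0728],1.657)"
```

```text
clk 12.675 pos [0.4383 0.0248 0.0742] ty yaw 1.6577 F [-0.62  0.45 -1.21] w 0.0214
dp [ 0.14 -0.01  0.03]
dr [0.001 0.001 0.003]
dr [-3.141e+00 -5.000e-03  2.000e-03]
clk 12.775 pos [0.4387 0.0244 0.0747] ty yaw 1.6568 F [ 0.46  0.39 -0.92] w 0.0212
dp [ 0.19  0.03 -0.01]
dr [-0.     0.002  0.003]
dr [ 3.141e+00  5.000e-03 -3.000e-03]
```

View pics/cside6.png

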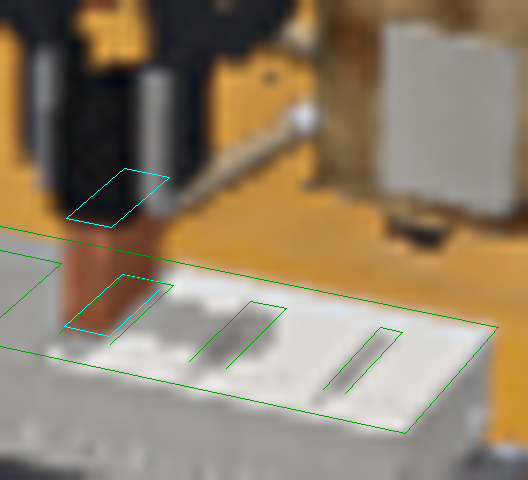

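View pics/ctop6.png

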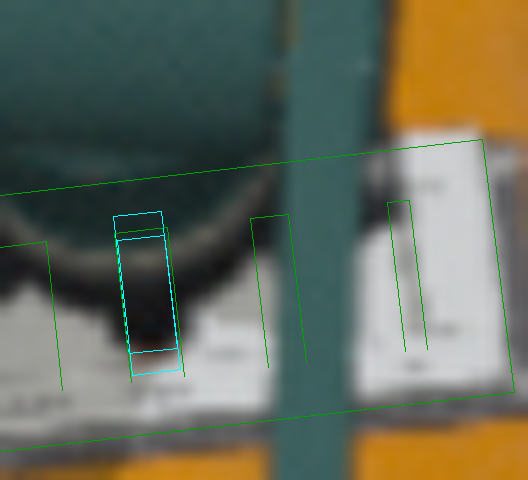

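>>> drive_tool --grip '[20, 20, 20]' --dp '[[0.12, 0.03, 0], [0.25, 0.03, 0], [0.25, 0.03, 0]]' --dr '[[0, 0, 0.003], [0, 0, 0.003], [0, 0, 0.003]]'

```text
clock: 13.15
tool_pos: [0.4386, 0.0245, 0.072]
eef_rot: [0.707, -0.03, 0.706, 0.03]
force: [0.3, -0.1, -0.7]
gripper_width: 0.0211
```

>>> drive_tool --grip '[20, 20]' --dp '[[0.08, 0, 0], [0.08, 0, 0]]' --dr '[[0, 0, 0], [0, 0, 0]]'

```text
clock: 13.4
tool_pos: [0.4386, 0.0245, 0.0712]
eef_rot: [0.707, -0.03, 0.706, 0.03]
force: [-0.1, -0.3, -1.1]
gripper_width: 0.0215
```

>>> drive_tool --grip '[20, 20, 20]' --dp '[[0.1, 0, 0], [0.25, 0, 0], [0.25, 0, 0]]' --dr '[[0, 0, 0], [0, 0, 0], [0, 0, 0]]'

```text
clock: 13.78
tool_pos: [0.4384, 0.0245, 0.0685]
eef_rot: [0.707, -0.03, 0.706, 0.03]
force: [0.3, -0.0, -1.2]
gripper_width: 0.0217
```

>>> drive_tool --grip '[20, 20, 20, 20]' --dp '[[0, 0.08, 0], [0, 0.15, 0], [0, 0.15, 0], [0, 0.15, 0]]' --dr '[[0, 0, 0], [0, 0, 0], [0, 0, 0], [0, 0, 0]]'

```text
clock: 14.28
tool_pos: [0.4383, 0.0258, 0.0685]
eef_rot: [0.707, -0.03, 0.706, 0.03]
force: [0.7, -2.0, -1.4]
gripper_width: 0.0212
```

>>> drive_tool --grip '[20, 20, 20, 20, 20]' --dp '[[0, -0.08, 0], [0, -0.16, 0], [0, -0.25, 0], [0, -0.25, 0], [0, -0.25, 0]]' --dr '[[0, 0, 0], [0, 0, 0], [0, 0, 0], [0, 0, 0], [0, 0, 0]]'

```text
clock: 14.9
tool_pos: [0.4385, 0.0241, 0.0684]
eef_rot: [0.707, -0.03, 0.706, 0.031]
force: [0.5, 5.0, -1.6]
gripper_width: 0.0218
```

>>> drive_tool --grip '[20, 20, 20, 20, 20]' --dp '[[0, 0.08, 0], [0.3, 0.09, 0], [0.7, 0.09, 0], [1.1, 0.09, 0], [1.1, 0.09, 0]]' --dr '[[0, 0, 0], [0, 0, 0], [0, 0, 0], [0, 0, 0], [0, 0, 0]]'

```text
clock: 15.52
tool_pos: [0.4383, 0.0248, 0.057]
eef_rot: [0.707, -0.03, 0.706, 0.03]
force: [0.7, 0.5, -0.9]
gripper_width: 0.0215
```

>>> drive_tool --grip '[20, 20, 20]' --dp '[[0.2, 0, 0], [0.4, 0, 0], [0.4, 0, 0]]' --dr '[[0, 0, 0], [0, 0, 0], [0, 0, 0]]'

```text
clock: 15.9
tool_pos: [0.4383, 0.0248, 0.0529]
eef_rot: [0.707, -0.03, 0.706, 0.03]
force: [0.3, -0.8, -0.2]
gripper_width: 0.0217
```

>>> drive_tool --grip '[20, 20, 20]' --dp '[[0.1, 0, 0], [0.2, 0, 0], [0.2, 0, 0]]' --dr '[[0, 0, 0], [0, 0, 0], [0, 0, 0]]'

```text
clock: 16.27
tool_pos: [0.4383, 0.0248, 0.0509]
eef_rot: [0.707, -0.03, 0.706, 0.03]
force: [0.4, -0.3, -0.8]
gripper_width: 0.0214
```

>>> drive_tool --grip '[20, 20, 20]' --dp '[[0.05, 0, 0], [0.08, 0, 0], [0.08, 0, 0]]' --dr '[[0, 0, 0], [0, 0, 0], [0, 0, 0]]'

```text
clock: 16.65
tool_pos: [0.4384, 0.0248, 0.0505]
eef_rot: [0.707, -0.03, 0.706, 0.03]
force: [-1.3, -0.3, 2.6]
gripper_width: 0.0214
```

>>> drive_tool --grip '[20, 20]' --dp '[[0.06, 0, 0], [0.06, 0, 0]]' --dr '[[0, 0, 0], [0, 0, 0]]'

```text
clock: 16.9
tool_pos: [0.4384, 0.0248, 0.0502]
eef_rot: [0.707, -0.03, 0.706, 0.03]
force: [-2.8, 0.3, 5.8]
gripper_width: 0.0217
```

>>> drive_tool --grip '[20, 30, 40, 50, 60, 60, 60]' --dp '[[-0.06, 0, 0], [-0.06, 0, 0], [-0.06, 0, 0], [-0.06, 0, 0], [-0.06, 0, 0], [-0.06, 0, 0], [-0.06, 0, 0]]' --dr '[[0, 0, 0], [0, 0, 0], [0, 0, 0], [0, 0, 0], [0, 0, 0], [0, 0, 0], [0, 0, 0]]'

```text
clock: 17.77
tool_pos: [0.4384, 0.0249, 0.0508]
eef_rot: [0.707, -0.03, 0.706, 0.03]
force: [0.3, 0.2, 0.8]
gripper_width: 0.0509
```

>>> drive_tool --grip '[60, 60, 60, 60, 60, 60]' --dp '[[-1, 0, 0], [-4, 0, 0], [-8, 0, 0], [-12, 0, 0], [-14, 0, 0], [-14, 0, 0]]' --dr '[[0, 0, 0], [0, 0, 0], [0, 0, 0], [0, 0, 0], [0, 0, 0], [0, 0, 0]]'

```text
clock: 18.52
tool_pos: [0.4396, 0.0247, 0.1936]
eef_rot: [0.709, -0.03, 0.704, 0.03]
force: [-0.1, 0.3, -0.3]
gripper_width: 0.0512
```

```bash
python3 - <<'E'
from snap import *
print(state()["tool_pos"],state()["gripper_width"])
snap("7",{"side":(215,150,130,95),"top":(205,150,130,80)})
E
```

```text
[0.4396111  0.02465319 0.19358298] 0.05120833232910768
```

View pics/side7.png

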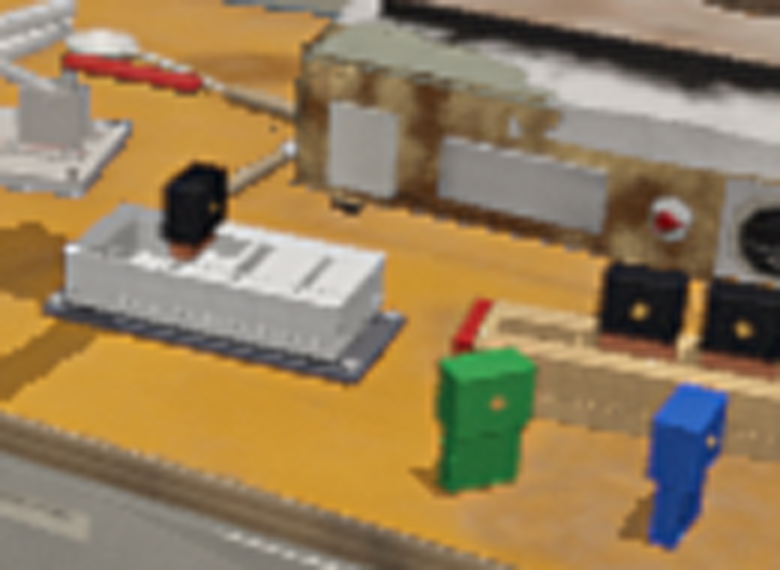

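View pics/top7.png

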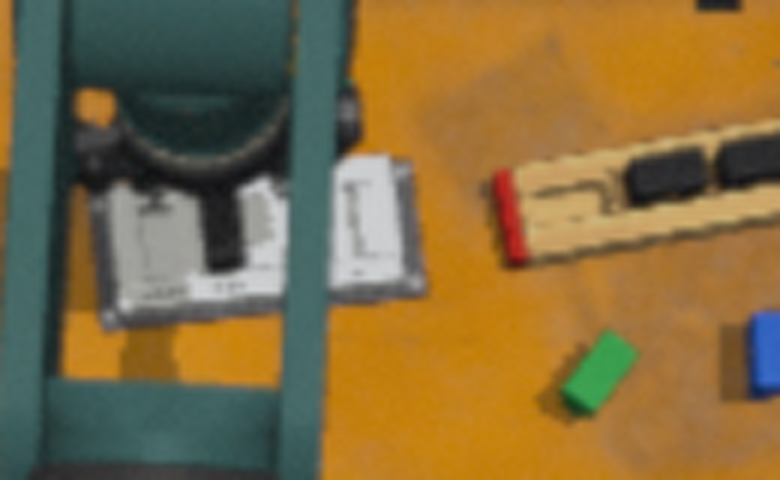

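The pictures show the tab upright in slot 3 at about (247,184) in the side view. Slots 1 and 2 are free to its right and slot 4 to its left. The spare tabs are still in pockets 2 and 3, and the gripper is clear above.

```bash
python3 -c "
from station import *
print(hand_in())"
```

```text
the job is handed in; nothing more can be done
None
```

The red-end tab now stands released in slot 3, the first slot that accepted it. I handed the job in at about 18.6 s.

- **Slot 1:** it refused the blade at about 5 N.
- **Slot 2:** it refused the blade at about 3–7 N, at several positions across the slot.
- **Slot 3:** it took the blade without force. At 4 mm depth I felt about 1.5 mm of sideways play, which matches the blade's own slot. I then lowered it until it met the floor at about 6 N, at the height expected for fully home.

**Last checks:** the final pictures show the tab upright in slot 3, the spare tabs in pockets 2 and 3, and the gripper well clear. The timer and screwdriver were outside the final crops, but the arm never went down near them.

**What disagreed:** the two cameras differed by about 5 mm on the gauge's x position. I settled this by comparing the held tab with the gauge in both views and by the feel in slot 3. I did not try shifting along the slot at slot 2. The narrow play in slot 3 and the roughly 12 mm blade thickness in the pictures both rule slot 2 out.

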